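# Latch the cylinder down and draw its piston rod

### The job

Swing the fixture's latch arm shut until it rests in its catch, so that the little hydraulic cylinder is locked down by its foot; only then take the piston rod by its head and draw it straight up out of the snug barrel, slowly and without binding, until the whole of the groove turned in the rod has just come clear of the barrel's rim. Do not pull the rod right out: finish while still gripping its head and holding it steady and upright there, with the latch still shut. Leave the tools and parts lying about alone.

Things in the scene. Friction and masses are not known exactly. Their poses are not given: they have to be found in the camera images.
- fixture: Heavy grey-painted base plate bolted to the bench, 190 x 130 mm, 20 mm thick, carrying the barrel, the latch pivot and the catch. Origin on the bench directly under the barrel's axis; x runs from the catch end (-x, towards the robot) to the pivot end (+x), y to the side where the latch swings open, z up.
- latch (a joint): Latch arm angle, rad: 0 = fully shut (arm against the catch wall, lying over the barrel's foot), growing as it opens; stop at 1.3. The arm swings level about an upright pivot; opening carries the knob to the fixture's +y, shutting carries it back (counter-clockwise seen from above). Light friction (about 1 N at the knob); it stays where it is left.
- latch_hinge (a point): Pivot of the latch arm, at the underside of the arm, 34 mm above the bench; in the fixture's frame at x +75, y +32 mm. The arm is a flat steel bar 14 mm wide, 10 mm thick. The pivot pin's top is 60 mm above the bench.
- latch_knob (a point): Point to hold on the latch arm's upright knob: a plain steel post 16 mm across on the free end of the arm, 160 mm from the pivot axis, standing from 44 to 99 mm above the bench. This point is on the post's axis, 79 mm above the bench. When shut it is at x -85, y +32 mm in the fixture's frame.
- catch (a point): The latch arm's catch on the base plate: a C of steel 22 mm long and 26 mm deep, 54 mm tall above the bench, its mouth towards the fixture's +y. This point is in the mouth, where the shut arm lies, 39 mm above the bench.
- barrel_rim (a point): Centre of the bore's mouth at the top of the upright steel barrel, 120 mm above the bench; z runs up along the bore. The barrel stands firm and does not give: a tube 44 mm across and 100 mm tall on a round foot 80 mm across and 10 mm thick, set between short dowels on the base. The bore is 21.4 mm wide and 90 mm deep.
- rod_head (a point): Centre of the piston rod's round head, on its axis: head 30 mm across, 40 mm tall. Below it the 20 mm shank, 120 mm long, sits in the bore with 0.7 mm play all round; rod mass 0.3 to 0.65 kg. At the start it is home, standing on the bore's floor: this point is 50 mm above the rim and 30 mm of shank show.
- rod_groove (a point): Middle, on the rod's axis, of the darker groove turned in the shank, 8 mm wide, 94 mm below the head's centre. At the start it is hidden in the bore, 44 mm below the rim.
- washer: Thick steel washer, 28 mm across, 6 mm thick, lying on the fixture's base plate. Origin under its centre. Leave alone.
- wrench: Steel wrench, 180 mm, lying beside the fixture. Origin under its middle. Leave alone.
- hammer: Hammer, 280 mm, lying to the left. Origin under its middle. Leave alone.
- grease_tin: Steel tin 80 mm across, 90 mm tall, to the left. Origin under its centre. Leave alone.
- bearing: Steel bearing ring 84 mm across, 22 mm thick, lying flat to the left. Origin under its centre. Leave alone.
- oil_bottle: Grey plastic bottle 66 mm across, 190 mm tall, to the right. Origin under its centre. Leave alone.
- screwdriver: Screwdriver, 200 mm, lying to the right. Origin under its middle. Leave alone.
Not all that is in view belongs to the job. Of the things like the part that bears rod_head, leave any that is purple; of the rest the smaller one is meant. What is shaped like the fixture but yellow is not meant.

How it is judged:
By the outcome, as a careful person would: the job done as asked, in the order asked, and still so for the second after the job is handed in, while the arm keeps its last pose, push and grip.
It also fails if it takes over 58 s, if anything falls off the work surface, if the arm or the gripper's body presses on something with over 40 N, if the wrist force passes 120 N, or if a joint passes its speed limit or range.

### The arm

A 6-joint arm with a two-finger parallel gripper is mounted at the origin on the work surface. World frame = base frame: x ahead of the robot, y to its left, z up, the work surface at z = 0. Lengths are in mm, angles in degrees, forces in N, time in s.
With the tool pointing down it reaches from about 300 to 850 mm from the base axis. Payload 4.2 kg.
Tool frame: the origin (TCP) lies between the finger pads; the fingertips stand 19 mm ahead of it and the grasp point (between the pads) is the TCP (env.tips_ahead is the distance from the TCP to the fingertips, in mm); z points along the fingers, y is the direction in which the jaws open and shut (so a half turn about z gives the same grasp; the last joint's range is limited). The gripper opens to 91 mm and grips with 3 to 60 N. Pads are 32 mm wide; open, the fingers measure 118 mm over their backs; the gripper's body (76 mm by 178 mm) begins 60 mm behind the grasp point.
Start: joints at [63.197, 18.312, 89.639, -0, 72.044, -1.146], TCP at [248.969, 518.32, 232.976] pointing down, gripper open.
Joint ranges: [-177.97, 177.97], [-48.28, 115.42], [12.27, 149.76], [-77.06, 257.06], [2.81, 150.46], [-146.56, 146.56]. Speed limits (degrees/s): [147.25, 147.25, 180, 180, 180, 180].

### API

Orientations are given as [roll, pitch, yaw] about the fixed x, y, z axes, in that order (R = Rz(yaw) Ry(pitch) Rx(roll)).
In Python, from workcell import telemetry, viewer, job_done, env gives the robot as it stands. The module is installed in compiled form; this text tells all that it offers.
- The arm moves only by the shell command python3 -m jog 'ROWS' [FORCE]. ROWS is JSON, a list of rows, each a list of 3 entries, a list of its own where there are three numbers: the shift along the tool's x, y, z in cm, then the turn about the tool's z in degrees, then the opening, from 0 (shut) to 1 (fully open). A call has 1 to 10 rows; each row shifts and turns the pose as measured when the row begins, along the tool's axes as they then stand; what a row does not reach is not made up. A row lasts 1/8 s, in which the tool goes at most 62.5 mm and 10.7 degrees, less where a joint would pass 70% of its speed; a pose out of reach is approached as far as the arm can. A call is refused whole if a number of a shift passes 6.25 or a number of a turn 10.7, either way. A call with a gripper value outside its range is refused whole. The fingers move at their own pace and stop on an object; FORCE is the grip in N (left out, the last holds). Time passes only in rows, so rows that do not move let the fingers close. It gives the time, the measured TCP pose, the force and the opening at its end, in the units of the state.
- telemetry.state(): the state, without advancing time (a new reading comes with each control period).
- viewer.grab_frame(name): name is "scene" or "side" or "wrist"; returns a dict with "color" (420x560x3 uint8, red, green, blue), "K" (3x3 intrinsics, pixels), "k1" (the pictures are not rectified: a ray, as slopes to the right and down, at radius r is drawn at 1 + k1 r^2 times it, then the intrinsics apply), "rvec" (rotation vector, rad) and "tvec" (3), from world to camera coordinates, as OpenCV has them. Camera axes: x right, y down, z forward; pixel columns grow to the right and rows downward; lengths in mm; the calibration is good to about 2 mm. A picture is of the moment at which its call begins. There is no depth.
- job_done(): hands the job in, once; it reports no verdict.
The state is a dict: "time_s": time; "qpos": joint angles; "qvel": joint speeds; "effort": joint torques, N m; "ee_pos": TCP position; "ee_rot": TCP orientation; "force": force on the tool from outside, world axes, zero at the start; "torque": the same for the moment, N m; "gripper_width": finger opening in mm.
Only numpy, scipy, OpenCV 4.12 (cv2) and the standard library are available. Lean on these libraries where they do the work, as an engineer would, in place of code of your own. Each camera call takes 0.05 s, during which the arm holds its last target. There are 200 camera calls.

## Working session

There is one attempt and no reset: what is moved stays moved. The work goes in short steps, Python scripts to look and compute and a shell command to move; the robot and the scene stay as the last step left them, time stands still between calls to the robot, and variables do not carry over. Pictures are saved under pics/ and viewed, about 8 in all and at most 12, crops included, and the job is handed in when it is done.

```bash
mkdir -p pics
cat > h.py <<'E'
import cv2,numpy as np,json
from workcell import telemetry,viewer,env
def grab(n,f):
    d=viewer.grab_frame(n); cv2.imwrite('pics/'+f+'.png',d['color'][:,:,::-1])
    np.savez('pics/'+f+'.npz',K=d['K'],k1=d['k1'],r=d['rvec'],t=d['tvec'],c=d['color']); return d
def load(f): return np.load('pics/'+f+'.npz')
def cam(d):
    return np.array(d['K'],float),np.array([float(d['k1']),0,0,0]),np.array(d['r'],float),np.array(d['t'],float)
def ray(d,u,v):
    K,D,r,t=cam(d); p=cv2.undistortPoints(np.array([[[u,v]]],float),K,D)[0,0]
    R=cv2.Rodrigues(r)[0]; return -R.T@t.ravel(), R.T@np.array([p[0],p[1],1])
def onz(d,u,v,z):
    c,k=ray(d,u,v); return c+k*(z-c[2])/k[2]
def proj(d,P):
    K,D,r,t=cam(d); return cv2.projectPoints(np.array(P,float).reshape(-1,1,3),r,t,K,D)[0].reshape(-1,2)
E
python3 - <<'E'
from h import *
a=grab('scene','s0');b=grab('side','d0');grab('wrist','w0')
im=np.hstack([cv2.imread('pics/s0.png'),cv2.imread('pics/d0.png')])
for n in('s0','d0','w0'):print(n,ray(load(n),280,210),load(n)['K'][0,0],load(n)['k1'])
for n in('s0','d0'):cv2.imwrite(f'pics/{n}b.png',cv2.resize(cv2.imread(f'pics/{n}.png'),(800,600),interpolation=cv2.INTER_CUBIC))
print(telemetry.state())
E
```

```text
s0 (array([ 986.97611971, -547.13394828, 1086.64409252]), array([-0.41159845,  0.48252367, -0.7731954 ])) 451.5308888366044 -0.057403965883614565
d0 (array([ 270.22552208,  802.17476508, 1164.21989654]), array([ 0.14452659, -0.58569739, -0.79757123])) 391.95078003305986 -0.0168157221731956
w0 (array([177.06169231, 552.2939319 , 384.24877201]), array([ 0.2651368 , -0.11002979, -0.95811099])) 342.13722621072 -0.04287403247552561
{'time_s': 0.15, 'qpos': array([ 6.31967724e+01,  1.83435788e+01,  8.96906279e+01, -1.97215678e-04,
        7.20444471e+01, -1.14375357e+00]), 'qvel': array([-0.01382224, -0.04084438, -0.19548129,  0.05521261,  0.01131462,
       -0.01438752]), 'effort': array([ 1.32777327e-04, -4.12777448e+01, -2.32153147e+01,  7.28510879e-02,
        4.34306043e-02, -9.23129392e-05]), 'ee_pos': array([248.80595043, 517.98380015, 232.30799269]), 'ee_rot': array([-1.79921358e+02, -1.38251375e-03,  1.54340586e+02]), 'force': array([-0.08774559, -0.08708199, -0.74126552]), 'torque': array([-0.01206409, -0.0207412 ,  0.00400779]), 'gripper_width': 91.56442356411411}
```

View pics/s0b.png

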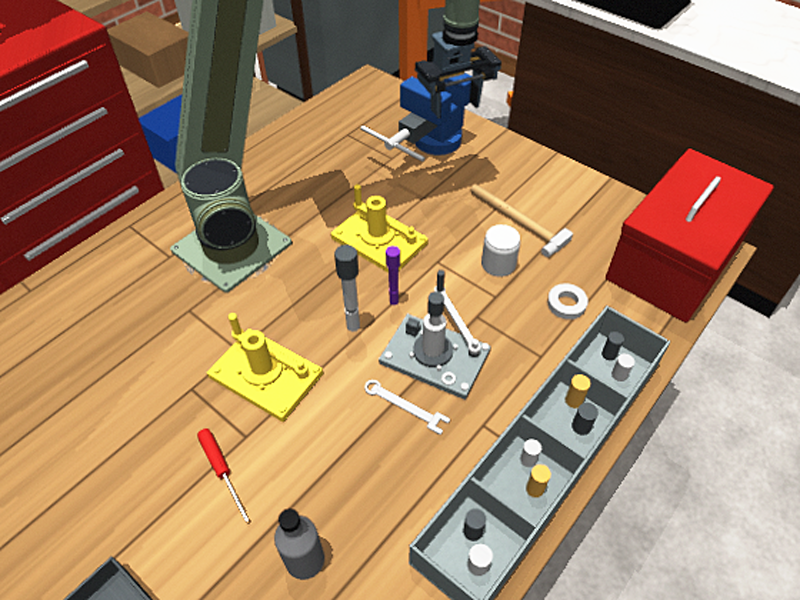

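View pics/d0b.png

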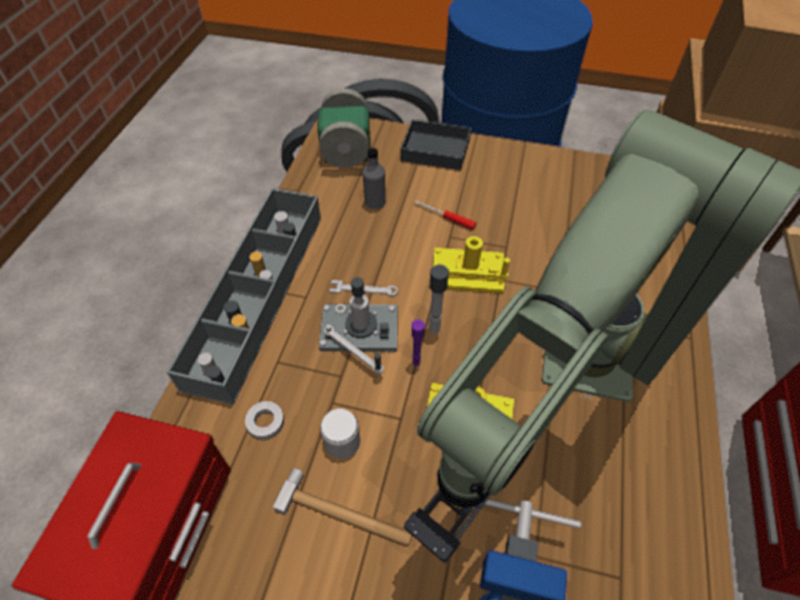

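The grey fixture is at scene (435,350), and the yellow ones at (265,370) and (380,235) are not meant. There are three rod-like parts: purple (393,275), which is excluded; a large dark-headed one standing at (347,285); and a smaller one in the grey fixture's barrel at (435,305), which is the one meant. I'll confirm it in an enlarged crop.

Run:
```python
from h import *
a=cv2.imread('pics/s0.png')[185:285,225:355]; b=cv2.imread('pics/d0.png')[190:270,215:320]
a=cv2.resize(a,None,fx=4,fy=4,interpolation=cv2.INTER_CUBIC)
b=cv2.resize(b,None,fx=4,fy=4,interpolation=cv2.INTER_CUBIC)
cv2.imwrite('pics/c0.png',a); print(a.shape,b.shape)
cv2.imwrite('pics/c1.png',b)
```

```text
(400, 520, 3) (320, 420, 3)
```

View pics/c0.png

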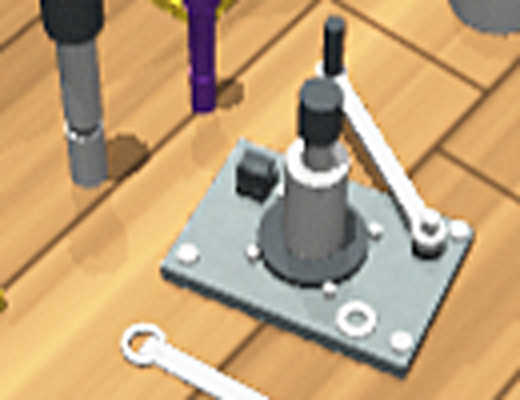

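View pics/c1.png

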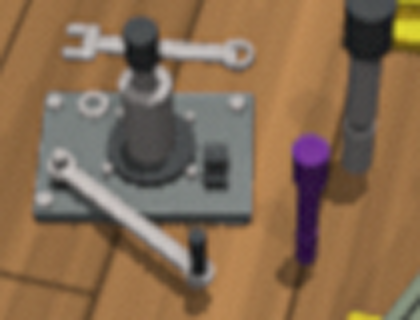

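```bash
cat > fit.py <<'E'
from h import *
from scipy.optimize import least_squares
s=load('s0');d=load('d0')
def F(p,off): return (np.array(p)+.5)/4-.5+np.array(off)
S=F([(240,143),(470,233),(404,362),(165,266),(322,95),(318,163),(429,215),(335,22)],(225,185))
Dd=F([(50,93),(253,97),(250,213),(38,213),(141,27),(62,158),(199,235)],(215,190))
def M(p):
    x,y,w,a=p; c,n=np.cos(w),np.sin(w)
    T=lambda q:(x+c*q[0]-n*q[1],y+n*q[0]+c*q[1],q[2])
    C={k:(i*95,j*65,20) for k,(i,j) in dict(bl=(-1,1),br=(1,1),fr=(1,-1),fl=(-1,-1)).items()}
    knob=(75-160*np.cos(a),32+160*np.sin(a),99)
    head=(0,0,190);rim=(0,0,120);piv=(75,32,60)
    return [T(q) for q in (C['bl'],C['br'],C['fr'],C['fl'],head,rim,piv,knob)],[T(q) for q in (C['fr'],C['fl'],C['bl'],C['br'],head,piv,knob)]
def res(p):
    A,B=M(p); return np.r_[(proj(s,A)-S).ravel(),(proj(d,B)-Dd).ravel()]
g=onz(s,*S[4],190)
r=least_squares(res,[g[0],g[1],0,0.6],loss='soft_l1')
x,y,w,a=r.x
if __name__=='__main__':
    print(r.x,np.degrees(r.x[2:]));print(res(r.x).reshape(-1,2).round(1))
    c,n=np.cos(w),np.sin(w)
    for nm,q in dict(knob=(75-160*np.cos(a),32+160*np.sin(a)),shut=(-85,32),piv=(75,32)).items():print(nm,x+c*q[0]-n*q[1],y+n*q[0]+c*q[1])
    for nm,z,uS,uD in(('head',190,S[4],Dd[4]),('knob',99,S[7],Dd[6])):print(nm,onz(s,*uS,z),onz(d,*uD,z))
    # wrist camera offset in tool frame
E
python3 fit.py
```

```text
[5.55774985e+02 5.98184009e+01 2.51702115e-01 7.05333363e-01] [14.4214689  40.41262482]
[[-1.6 -1.9]
 [ 0.1 -2.2]
 [-0.3  0.5]
 [-2.5 -0.3]
 [ 0.4 -0.4]
 [ 0.4 -0.8]
 [ 0.9  0.2]
 [-0.1  0.2]
 [-0.6 -0.3]
 [ 0.7 -1.6]
 [ 1.7 -0.4]
 [-0.4 -0.1]
 [-0.9  0.5]
 [-1.1 -0.9]
 [-0.6 -0.3]]
knob 476.62416588686483 179.6062228703142
shut 465.4836528452888 69.64058990834316
piv 620.4420381721178 109.48903801993204
head [555.79050687  58.13664796 190.        ] [553.54550602  57.07052568 190.        ]
knob [476.40460297 180.38185993  99.        ] [474.48381076 180.17110675  99.        ]
```

Run:
```python
from fit import *
c,n=np.cos(w),np.sin(w)
def loc(P): u=P[:2]-np.array([x,y]); return np.round([c*u[0]+n*u[1],-n*u[0]+c*u[1]])
f=lambda u,v:F((u,v),(225,185)); g=lambda u,v:F((u,v),(215,190))
for nm,a_,b_ in(('bigbase',f(88,180),g(356,168)),('purpbase',f(204,108),g(305,260))):
    A=onz(s,*a_,0);B=onz(d,*b_,0);print(nm,A.round(),B.round(),loc(A),loc(B))
# tops: heights via triangulation
def tri(a_,b_):
    c1,k1=ray(s,*a_);c2,k2=ray(d,*b_);m=np.linalg.lstsq(np.c_[k1,-k2],c2-c1,rcond=None)[0]
    p=c1+k1*m[0];q=c2+k2*m[1];return (p+q)/2,np.linalg.norm(p-q)
k=.7
print('bigtop',tri((347*k,253*k),(439*k,270*k)));print('purptop',tri((393*k,252*k),(418*k,325*k)))
print('tin',onz(s,501*k,238*k,90),'hammer handle end',onz(s,474*k,189*k,15))
```

```text
bigbase [381.   8.   0.] [376.  21.   0.] [-182.   -6.] [-184.    7.]
purpbase [402. 117.   0.] [399. 124.   0.] [-134.   94.] [-136.  102.]
bigtop (array([379.15623314,  13.01943931, 224.74307734]), np.float64(4.240190827980493))
purptop (array([399.51013666, 119.05939231, 155.30661697]), np.float64(2.79493181902575))
tin [512.28322143 348.99285087  90.        ] hammer handle end [326.56133416 515.90266856  15.        ]
```

```bash
python3 -m jog '[[[-4.4,-2.6,0],0,1],[[-4.4,-2.6,0],0,1],[[-4.4,-2.6,0],0,1],[[-4.4,-2.6,0],0,1],[[-4.4,-2.6,0],0,1],[[-4.4,-2.6,0],0,1],[[-4.4,-2.6,0],0,1],[[-4.4,-2.6,0],0,0.5],[[0,0,0],-9,0.5],[[0,0,0],-9,0.5]]' 8
python3 - <<'E'
from h import *
d=grab('wrist','w1');cv2.imwrite('pics/w1b.png',cv2.resize(cv2.imread('pics/w1.png'),(800,600),interpolation=cv2.INTER_CUBIC))
s=load('w1')
for P in((476,180,99),(554.8,58,190),(620.4,109.5,60),(555.8,59.8,120)):print(P,proj(s,[P])/.7)
E
```

```text
time_s: 1.4
ee_pos: [483.0, 167.2, 229.6]
ee_rot: [-179.8, -0.1, 173.0]
force: [-0.6, 0.5, 0.4]
gripper_width: 64.1
(476, 180, 99) [[412.50541324 279.00287368]]
(554.8, 58, 190) [[184.01034394 514.0108849 ]]
(620.4, 109.5, 60) [[339.45256882 459.83270754]]
(555.8, 59.8, 120) [[233.19888273 435.73079413]]
```

View pics/w1b.png

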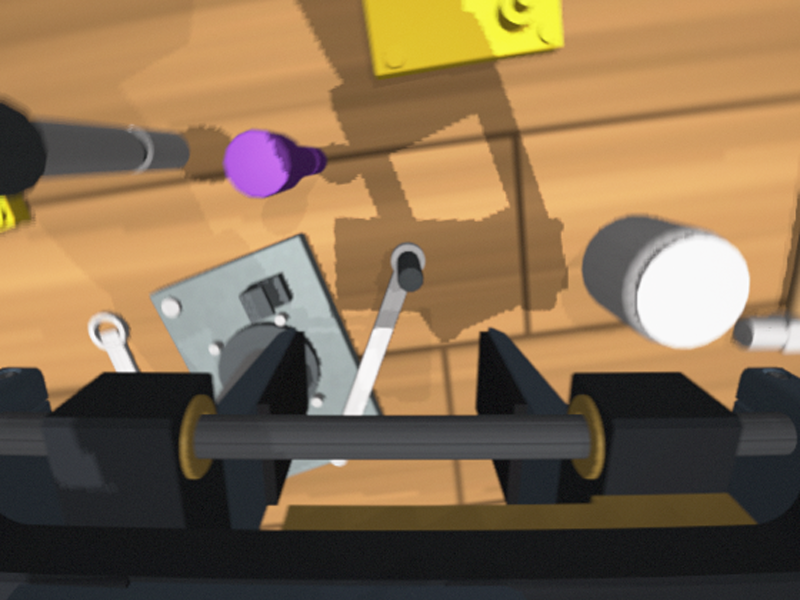

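The knob's top is at (411,275) and the prediction was (412,279), so they agree within 2 mm. The purple rod is at (260,165) and the catch at (268,295). Lowering onto the knob.

```bash
python3 -m jog '[[[1.0,1.2,2],0,0.5],[[0,0,4],0,0.5],[[0,0,4],0,0.5],[[0,0,3],0,0.5],[[0,0,0],0,0.5]]' 8
```

```text
time_s: 2.08
ee_pos: [474.2, 180.9, 96.5]
ee_rot: [-179.8, -0.0, 172.6]
force: [0.6, 0.4, 0.3]
gripper_width: 45.8
```

```bash
python3 -m jog '[[[0,0,0.8],0,0.1],[[0,0,0],0,0],[[0,0,0],0,0],[[0,0,0],0,0]]' 8
```

```text
time_s: 2.58
ee_pos: [476.3, 181.5, 91.1]
ee_rot: [-180.0, 0.3, 172.5]
force: [1.0, -1.3, -6.1]
gripper_width: 15.6
```

```bash
cat > arc.py <<'E'
from fit import *
st=telemetry.state();p=st['ee_pos'];yw=np.radians(st['ee_rot'][2])
piv=np.array([620.4,109.5]);u=p[:2]-piv;R=160;th=np.arctan2(u[1],u[0])
print('r',np.hypot(*u),'open deg',180+14.42-np.degrees(th)%360)
tx=np.array([np.cos(yw),np.sin(yw)]);ty=np.array([np.sin(yw),-np.cos(yw)])
q=p[:2];
for k in range(1,11):
    t=th+k*np.radians(4.2); n=piv+R*np.array([np.cos(t),np.sin(t)]);e=n-q;print(k,(e@tx/10).round(2),(e@ty/10).round(2),n.round(1));q=n
E
python3 arc.py
```

```text
r 161.05771257991114 open deg 40.97550410261647
1 0.24 -1.16 [472.4 170.4]
2 0.26 -1.14 [468.4 159.4]
3 0.17 -1.16 [465.1 148.1]
4 0.09 -1.17 [462.7 136.6]
5 0.0 -1.17 [461.2 125. ]
6 -0.08 -1.17 [460.4 113.3]
7 -0.17 -1.16 [460.6 101.6]
8 -0.25 -1.15 [461.6  89.9]
9 -0.34 -1.12 [463.5  78.3]
10 -0.42 -1.1 [466.2  66.9]
```

```bash
python3 -m jog '[[[0.25,-1.16,0],0,0],[[0.25,-1.15,0],0,0],[[0.17,-1.16,0],0,0],[[0.09,-1.17,0],0,0]]' 8; python3 arc.py
```

```text
time_s: 3.08
ee_pos: [460.3, 134.5, 91.3]
ee_rot: [180.0, 0.2, 172.5]
force: [-0.9, 2.1, -2.0]
gripper_width: 16.0
r 162.0626388351056 open deg 23.2861356285662
1 -0.22 -1.18 [460.9 122.5]
2 -0.1 -1.17 [460.4 110.8]
3 -0.19 -1.16 [460.7  99.1]
4 -0.27 -1.14 [461.9  87.4]
5 -0.35 -1.12 [464.   75.9]
6 -0.43 -1.09 [466.9  64.5]
7 -0.51 -1.05 [470.6  53.4]
8 -0.59 -1.01 [475.1  42.6]
9 -0.66 -0.97 [480.4  32.1]
10 -0.73 -0.92 [486.4  22. ]
```

```bash
python3 -m jog '[[[-0.1,-1.17,0],0,0],[[-0.1,-1.16,0],0,0],[[-0.19,-1.16,0],0,0],[[-0.27,-1.14,0],0,0],[[-0.1,-0.3,0],0,0]]' 8; python3 arc.py|head -3
```

```text
time_s: 3.7
ee_pos: [461.3, 79.6, 91.5]
ee_rot: [-180.0, 0.2, 172.4]
force: [-2.4, 1.0, -0.3]
gripper_width: 15.3
r 161.8693972321045 open deg 3.784457304067274
1 -0.58 -1.04 [465.7  68.5]
2 -0.49 -1.07 [469.1  57.3]
```

```bash
python3 -m jog '[[[-0.25,-0.7,0],0,0],[[-0.15,-0.4,0],0,0],[[-0.1,-0.3,0],0,0]]' 10;python3 arc.py|head -1; python3 -m jog '[[[-0.1,-0.3,0],0,0],[[-0.1,-0.3,0],0,0]]' 10;python3 arc.py|head -1
```

```text
time_s: 4.08
ee_pos: [463.6, 69.5, 91.4]
ee_rot: [179.4, -0.1, 172.0]
force: [-3.7, 18.0, 0.5]
gripper_width: 15.8
r 161.79160468014032 open deg 0.09839477262178775
time_s: 4.32
ee_pos: [463.5, 69.5, 91.3]
ee_rot: [178.7, -0.4, 171.7]
force: [-3.9, 13.7, -0.2]
gripper_width: 16.0
r 161.8853902870721 open deg 0.10018568053027366
```

```bash
python3 -m jog '[[[0,0,0],0,0.4],[[0,0,0],0,0.5],[[0,0,-3],0,0.5],[[0,0,-5],0,0.5],[[0,0,-5],0,1],[[0,0,-2.5],0,1],[[0,0,0],0,1]]' 10;python3 - <<'E'
from h import *
a=grab('scene','s1');b=grab('side','d1')
a=cv2.resize(cv2.imread('pics/s1.png')[185:285,225:355],None,fx=6,fy=6,interpolation=cv2.INTER_CUBIC)
cv2.imwrite('pics/c2.png',a)
E
```

```text
time_s: 5.2
ee_pos: [467.0, 63.5, 252.0]
ee_rot: [178.8, 0.1, 171.7]
force: [-0.5, 0.5, -0.5]
gripper_width: 72.6
```

View pics/c2.png

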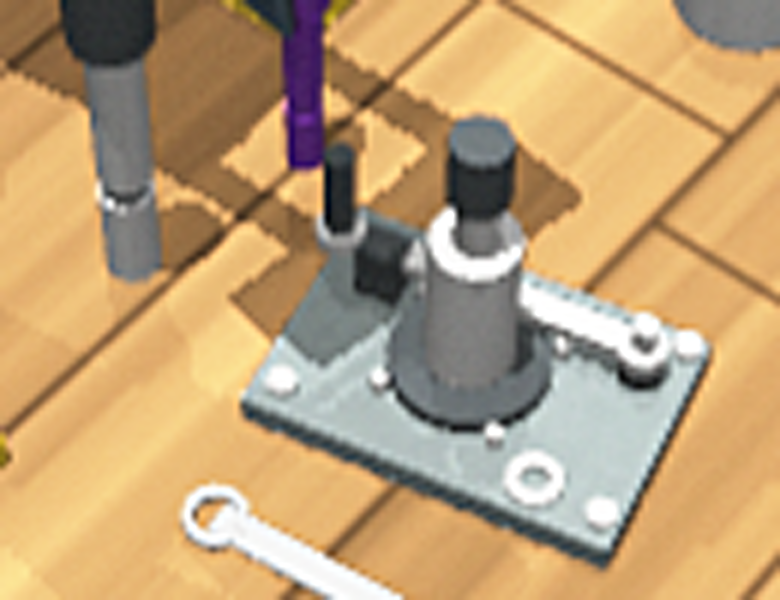

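The latch is shut: the knob's top is at (341,152) and the arm lies inside the catch at (385,265). The rod head's top is at (482,141), unmoved. Going over the head.

```bash
python3 -m jog '[[[-2.5,0.2,0],0,1],[[-3.5,0.3,0],0,1],[[-2.4,0.2,0],0,1],[[0,0,0],0,1]]' 10;python3 - <<'E'
from h import *
d=grab('wrist','w2');print(proj(load('w2'),[(555,58,190)])/.7)
cv2.imwrite('pics/w2b.png',cv2.resize(cv2.imread('pics/w2.png'),(800,600),interpolation=cv2.INTER_CUBIC))
E
```

```text
time_s: 5.8
ee_pos: [548.1, 57.4, 241.0]
ee_rot: [179.1, -1.0, 171.7]
force: [-0.1, -0.2, -0.1]
gripper_width: 91.5
[[393.73790675 356.79349633]]
```

View pics/w2b.png

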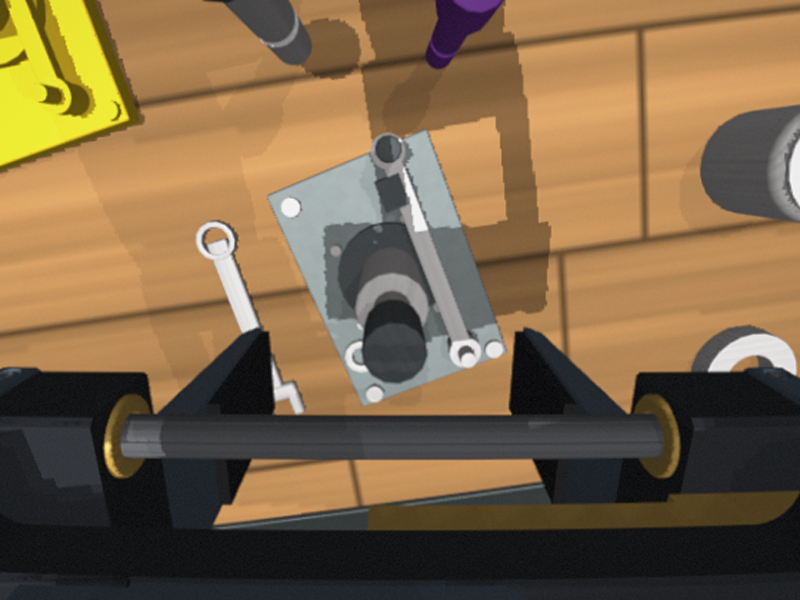

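The head's top is at (395,350) against a predicted (394,357), so the head is about 2.5 mm nearer the robot; I'll use (553.5,58). The tool has picked up about 1° of tilt from fast motion. I'll test how it changes with a short fast move.

```bash
python3 -m jog '[[[3,0,0],0,1]]' 10|grep ee_;python3 -m jog '[[[0,0,0],0,1]]'|grep ee_;python3 -m jog '[[[-1,0,0],0,1]]' |grep ee_;python3 -m jog '[[[-1,0,0],0,1]]'|grep ee_; python3 -m jog '[[[0,0,0],0,1]]'|grep ee_
```

```text
ee_pos: [516.9, 61.6, 239.9]
ee_rot: [179.2, -1.2, 171.6]
ee_pos: [514.1, 61.8, 239.3]
ee_rot: [179.2, -1.4, 171.7]
ee_pos: [523.7, 60.3, 239.1]
ee_rot: [179.2, -1.4, 171.7]
ee_pos: [534.7, 58.7, 238.9]
ee_rot: [179.2, -1.3, 171.7]
ee_pos: [536.0, 58.5, 238.6]
ee_rot: [179.2, -1.3, 171.7]
```

```bash
python3 -m jog '[[[0,0,-5],0,1]]'|grep ee_;python3 -m jog '[[[0,0,0],0,1]]'|grep ee_;python3 -m jog '[[[0,0,1],0,1]]' |grep ee_;python3 -m jog '[[[0,0,1],0,1],[[0,0,1],0,1]]'|grep ee_; python3 -m jog '[[[0,0,0],0,1]]'|grep ee_
```

```text
ee_pos: [535.4, 57.4, 285.3]
ee_rot: [179.3, -1.9, 171.7]
ee_pos: [537.8, 57.4, 289.0]
ee_rot: [179.2, -1.4, 171.7]
ee_pos: [537.9, 57.5, 278.5]
ee_rot: [179.2, -1.4, 171.6]
ee_pos: [536.3, 57.8, 255.1]
ee_rot: [179.3, -1.6, 171.6]
ee_pos: [535.4, 57.7, 253.2]
ee_rot: [179.3, -1.8, 171.6]
```

```bash
for i in 1 2 ; do python3 -m jog '[[[0,0,-0.1],0,1],[[0,0,-0.1],0,1]]'|grep ee_;done;python3 -m jog '[[[-0.6,0,0],0,1],[[-0.6,0,0],0,1],[[-0.6,0,0],0,1]]'|grep ee_; python3 -m jog '[[[0,0,3],0,1]]'|grep ee_;python3 -m jog '[[[0,0,0],0,1]]'|grep ee_
```

```text
ee_pos: [535.5, 57.7, 255.1]
ee_rot: [179.3, -1.8, 171.6]
ee_pos: [535.9, 57.7, 257.9]
ee_rot: [179.3, -1.7, 171.6]
ee_pos: [554.9, 55.0, 257.8]
ee_rot: [179.3, -1.7, 171.6]
ee_pos: [556.5, 55.4, 229.4]
ee_rot: [179.2, -1.3, 171.6]
ee_pos: [555.5, 55.3, 227.3]
ee_rot: [179.3, -1.6, 171.6]
```

```bash
python3 -m jog '[[[0.08,0.2,1.2],0,1],[[0,0,1.2],0,1],[[0,0,1.2],0,1],[[0,0,1.2],0,1],[[0,0,0.5],0,1],[[0,0,0],0,1]]' ; python3 -m jog '[[[0,0,0],0,0],[[0,0,0],0,0],[[0,0,0],0,0],[[0,0,0],0,0],[[0,0,0],0,0],[[0,0,0],0,0]]' 5; python3 -c "
from h import *
print(telemetry.state()['torque'])"
```

```text
time_s: 9.1
ee_pos: [554.9, 58.5, 172.7]
ee_rot: [179.3, -1.4, 171.6]
force: [-0.1, -0.4, 0.0]
gripper_width: 91.6
time_s: 9.85
ee_pos: [555.7, 58.5, 174.0]
ee_rot: [179.2, -1.3, 171.6]
force: [-0.1, 0.9, -0.4]
gripper_width: 34.2
[-0.01298876 -0.05029221  0.02302851]
```

```bash
python3 -m jog '[[[0.15,0,0.5],0,0.37],[[0,0,0],0,0],[[0,0,0],0,0],[[0,0,0],0,0]]' 8; python3 -c "
from h import *
print(telemetry.state()['torque'])"; python3 -m jog '[[[0,0,0],0,0],[[0,0,0],0,0],[[0,0,0],0,0],[[0,0,0],0,0]]' 25; python3 -c "
from h import *
print(telemetry.state()['torque'])"
```

```text
time_s: 10.35
ee_pos: [553.6, 58.7, 168.3]
ee_rot: [179.3, -1.4, 171.6]
force: [-0.3, -0.3, -0.9]
gripper_width: 29.6
[-0.02776883  0.04415366  0.02862637]
time_s: 10.85
ee_pos: [553.6, 58.6, 168.3]
ee_rot: [179.3, -1.4, 171.6]
force: [0.2, 0.3, 0.0]
gripper_width: 29.5
[-0.08288167  0.06055903 -0.03513537]
```

```bash
python3 -m jog '[[[0.005,0.003,-0.2],0,0],[[0.005,0.003,-0.2],0,0],[[0.005,0.003,-0.2],0,0],[[0.005,0.003,-0.2],0,0]]' 25; python3 -c "
from h import *
print(telemetry.state()['torque'])"
```

```text
time_s: 11.35
ee_pos: [552.9, 58.5, 174.9]
ee_rot: [179.3, -1.5, 171.6]
force: [0.8, -0.4, -5.4]
gripper_width: 29.6
[-0.05361367 -0.19172707 -0.0107432 ]
```

```bash
python3 -m jog '[[[-0.02,0.003,-0.2],0,0],[[-0.01,0.003,-0.2],0,0],[[0,0.003,-0.2],0,0],[[0,0.003,-0.2],0,0],[[0,0.003,-0.2],0,0]]' 25; python3 -m jog '[[[0,0.003,-0.2],0,0],[[0,0.003,-0.2],0,0],[[0,0.003,-0.2],0,0]]'; python3 -c "
from h import *
print(telemetry.state()['torque'])"
```

```text
time_s: 11.98
ee_pos: [553.2, 58.5, 185.6]
ee_rot: [179.3, -1.6, 171.6]
force: [0.1, -0.2, -4.6]
gripper_width: 29.7
time_s: 12.35
ee_pos: [553.3, 58.5, 192.0]
ee_rot: [179.3, -1.6, 171.6]
force: [-0.2, -0.7, -3.3]
gripper_width: 30.0
[-0.04574354 -0.05287097 -0.02283494]
```

```bash
python3 -m jog '[[[0,0.003,-0.2],0,0],[[0,0.003,-0.2],0,0],[[0,0.003,-0.2],0,0],[[0,0.003,-0.2],0,0],[[0,0.003,-0.2],0,0]]'; python3 -m jog '[[[0,0.003,-0.2],0,0],[[0,0.003,-0.2],0,0],[[0,0.003,-0.2],0,0],[[0,0.003,-0.2],0,0]]'; python3 -c "
from h import *
print(telemetry.state()['torque'])"
```

```text
time_s: 12.98
ee_pos: [553.4, 58.5, 202.7]
ee_rot: [179.3, -1.6, 171.6]
force: [-0.2, 0.5, -4.5]
gripper_width: 29.8
time_s: 13.48
ee_pos: [553.6, 58.6, 211.2]
ee_rot: [179.3, -1.6, 171.6]
force: [-0.8, -0.4, -5.1]
gripper_width: 29.7
[-0.03130432 -0.06445125  0.00058841]
```

```bash
python3 -m jog '[[[0,0.003,-0.2],0,0],[[0,0.003,-0.2],0,0],[[0,0.003,-0.2],0,0],[[0,0,-0.1],0,0],[[0,0,0],0,0]]';  python3 -m jog '[[[0,0,0],0,0],[[0,0,0],0,0]]'
python3 - <<'E'
from h import *
grab('scene','s2');grab('side','d2')
a=cv2.resize(cv2.imread('pics/s2.png')[175:275,250:350],None,fx=5,fy=5,interpolation=cv2.INTER_CUBIC)
b=cv2.resize(cv2.imread('pics/d2.png')[180:270,215:315],None,fx=3,fy=3,interpolation=cv2.INTER_CUBIC)
b=cv2.copyMakeBorder(b,0,500-b.shape[0],0,0,cv2.BORDER_CONSTANT)
cv2.imwrite('pics/c3.png',np.hstack([a,b]))
E
```

```text
time_s: 14.1
ee_pos: [553.9, 58.6, 218.9]
ee_rot: [179.3, -1.6, 171.6]
force: [-0.2, -0.5, -4.7]
gripper_width: 29.2
time_s: 14.35
ee_pos: [553.8, 58.6, 218.8]
ee_rot: [179.3, -1.6, 171.6]
force: [0.3, -0.7, -4.3]
gripper_width: 29.3
```

View pics/c3.png

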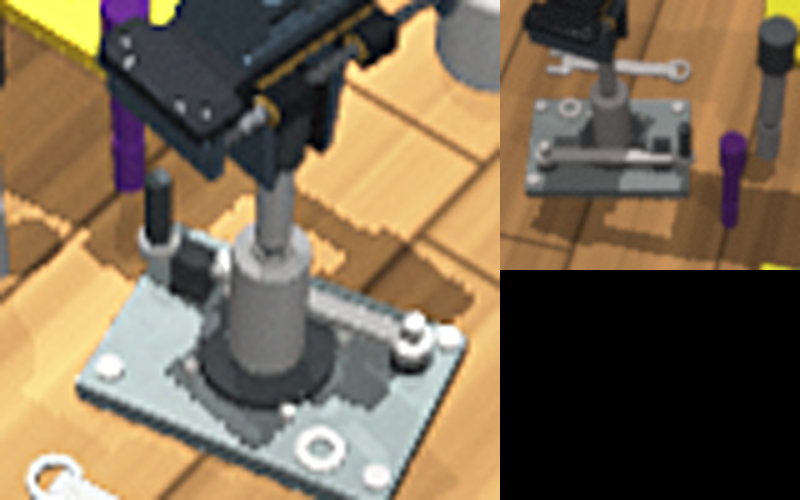

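Left panel: the latch is still shut (knob at (158,180), arm to the pivot at (412,340)). The rod is drawn out, with a dark band at (272,243) by the rim. Zooming in on the band.

Run:
```python
from h import *
a=cv2.resize(cv2.imread('pics/s2.png')[203:238,288:323],None,fx=16,fy=16,interpolation=cv2.INTER_CUBIC)
cv2.imwrite('pics/c4.png',a)
s=load('s2');q=lambda P:((proj(s,[P])[0]-(288,203)+.5)*16).round()
for z in(120,122.5,130.5,134):print(z,q((554.5,58.5,z)))
```

```text
120 [261. 353.]
122.5 [262. 344.]
130.5 [264. 315.]
134 [264. 302.]
```

View pics/c4.png

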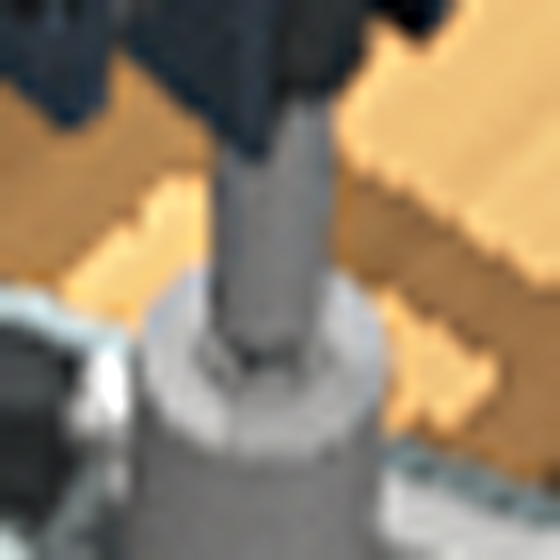

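Run:
```python
from h import *
grab('wrist','w3');s=load('w3')
p=proj(s,[(554.5-10,59.5,z) for z in(120,122.5,130.5,134)]);print(p)
u,v=p[0].astype(int);x0,y0=u-35,v-30
cv2.imwrite('pics/c5.png',cv2.resize(cv2.imread('pics/w3.png')[y0:y0+55,x0:x0+70],None,fx=10,fy=10,interpolation=cv2.INTER_CUBIC));print(((p-(x0,y0)+.5)*10).round())
```

```text
[[272.13947602 207.52192808]
 [272.16099684 208.35633357]
 [272.23265473 211.13439549]
 [272.26541558 212.40434847]]
[[356. 310.]
 [357. 319.]
 [357. 346.]
 [358. 359.]]
```

View pics/c5.png

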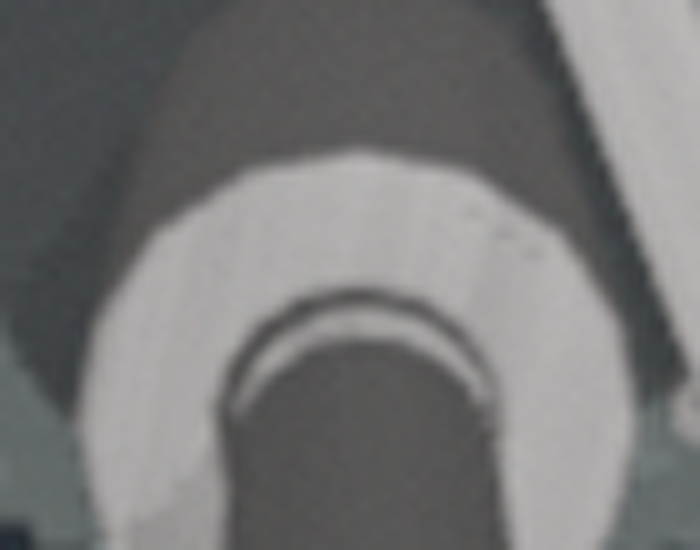

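The crop shows the rim (outer edge at (360,150)), the bore's edge at v≈292 and a light crescent at v≈305–338. The crescent is the groove's lower shoulder, visible just above the rim by about 1–2 mm; the measured lift suggests 2.5 mm. I'll add 1 mm of margin, hold, and hand in.

```bash
python3 -m jog '[[[0,0,-0.1],0,0],[[0,0,0],0,0],[[0,0,0],0,0],[[0,0,0],0,0],[[0,0,0],0,0],[[0,0,0],0,0]]' 30;python3 - <<'E'
from h import *
from workcell import job_done
st=telemetry.state();print(st['ee_pos'],st['force'],abs(st['qvel']).max())
print(job_done())
E
```

```text
time_s: 15.25
ee_pos: [553.8, 58.6, 219.8]
ee_rot: [179.3, -1.6, 171.6]
force: [-0.0, 0.4, -4.2]
gripper_width: 29.4
[553.80908748  58.58711691 219.80575746] [-0.04628819  0.42096955 -4.24603049] 0.052795027814026736
the job is handed in; nothing more can be done
None
```

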